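Make up the breakfast caddy

ROBOT

A 6-joint arm with a two-finger parallel gripper is mounted at the origin on a cart in front of the work surface, level with it; the furniture and walls round the work are solid. World frame = base frame: x ahead of the robot, y to its left, z up, the work surface at z = 0. Lengths are in m, angles in rad, forces in N, time in s.
With the tool pointing down it reaches from about 0.4 to 0.825 m from the base axis. Payload 7 kg.
Tool frame: the origin (TCP) lies at the very end of the fingers, on their centre line; the grasp point (between the pads) lies 19 mm behind it; z points along the fingers, y is the line along which they close (so a half turn about z gives the same grasp; the last joint's range is limited). The gripper opens to 88 mm and grips with 3 to 60 N. Pads are 19 mm wide; open, the fingers measure 130 mm over their backs; the gripper's body (78 mm by 193 mm) begins 47 mm behind the grasp point.
Start: joints at [-0.842, 0.359, 0.012, 0, -1.224, -0.288], TCP at [0.288, -0.61, 0.201] pointing down, gripper open.
Joint ranges: [-3.07, 3.07], [-1.43, 2.12], [-1.02, 1.25], [-3.03, 1.67], [-3.05, -0], [-3.03, 3.03]. Speed limits (rad/s): [2.39, 2.39, 3.01, 3.14, 3.14, 3.14].

INTERFACE

Orientations are given as [roll, pitch, yaw] about the fixed x, y, z axes, in that order (R = Rz(yaw) Ry(pitch) Rx(roll)).
In Python, from station import arm, grab_frame gives the robot as it stands.
- The arm moves only by the tool jog_arm, never from a script. Its argument "deltas" is a list that holds one entry, the list of rows, each a list of 4 numbers: the shift along the tool's x, y, z in units of 60 mm (1.0 is 60 mm), then the turn about the tool's z in units of 5 degrees (1.0 is 5 degrees). A call has 1 to 8 rows; each row is the pose to reach, as a shift and turn from the pose commanded when the call began, along the tool's axes at that moment; what a row does not reach only later rows make up. A row lasts 1/8 s, in which the tool goes at most 62.5 mm and 10.7 degrees, less where a joint would pass 70% of its speed; a pose out of reach is approached as far as the arm can. A call with a gripper value outside its range is refused whole. "grip" is the finger opening in mm, from 0 to 87.6, set as the call begins (left out, the last holds). The fingers move at their own pace and stop on an object; "squeeze" is the grip in N (left out, the last holds). Time passes only in rows, so rows that repeat a pose let the fingers close. It gives the time, the measured TCP pose, the force, the opening and the grip force at its end, in the units of the state.
- arm.get_state(): the state, without advancing time (a new reading comes with each control period).
- grab_frame(name): name is "side" or "top" or "wrist"; returns a dict with "img" (400x640x3 uint8, red, green, blue), "vfov" (degrees; the focal length in pixels is half the picture's height over the tangent of half this angle, whatever the lens; pixels are square), "cx", "cy" (the principal point, pixels), "xyz" and "rotation" of the camera in the world. Camera axes: x right, y down, z forward; pixel columns grow to the right and rows downward; lengths in m; the calibration is good to about 2 mm. A picture is of the moment at which its call begins. There is no depth.
- arm.job_done(): hands the job in; it is judged then, once.
The state is a dict: "t": time; "q": joint angles; "qd": joint speeds; "joint_efforts": joint torques, N m; "eef_pos": TCP position; "ee_rot": TCP orientation; "force": force on the tool from outside, world axes, zero at the start; "moment": the same for the moment, N m; "width": finger opening in m; "gripper_force": force on a finger pad.
Only numpy, scipy, OpenCV 4.12 (cv2) and the standard library are available. Lean on these libraries where they do the work, as an engineer would, in place of code of your own. Each camera call takes 0.05 s, during which the arm holds its last target. There are 200 camera calls.

TASK

Get the wooden breakfast caddy ready for the table: stand the honey jar and the jam jar in its two square compartments, one in each (either way round), and the pepper mill in its round well. Somebody left a spice jar in that well; stand it back in the free end place of the spice rack, beside the other two. Set everything down upright without dropping it, and leave the food tin, the kitchen timer and the spice jars in the rack where they are; mind the wall cupboard that hangs over the back of the worktop.

Things in the scene. Friction and masses are not known exactly. Their poses are not given: they have to be found in the camera images.
- caddy: Fixed oak caddy, 100 (x) by 274 (y) mm, origin under its centre. In a row along its y, all at x = 0: a block with a round well, 74 mm diameter, at y = -92 mm; two square compartments, 84 by 84 mm inside, centred at y = -5 and +87 mm. Floors 8 mm above the worktop; walls and dividers 8 mm thick, tops at 42 mm. A thin steel carrying bow at each end (y = -140 and +140 mm) rises to 70 mm.
- spice_rack: Fixed pale wooden spice rack, 73 by 216 mm (x, y), origin under its centre. Board 12 mm thick; end cheeks at y = -103 and +103 mm, 58 mm high; a thin rail along front and back, 38 mm up, 57 mm clear between. Jars stand in a row: two at home at y = 0 and +64 mm; the free place is centred at y = -66 mm, x = 0 (end cheek at -98 mm, middle jar's side at -21 mm).
- spice_jar_a: The spice jar to be put back: clear round jar with a dark flip cap, 41 mm diameter, 105 mm high; it stands in the round well of the caddy. Origin at the centre of its underside, z up.
- spice_jar_b: Spice jar at home in the middle of the rack, same shape (41 mm diameter, 105 mm high). Stays. (Three more spice jars by the back wall have no part in the job. The wall cupboard above them has its front at about world x = 0.63 m, its knobs at 0.60 m, and its underside 0.55 m above the worktop.) Origin at the centre of its underside.
- spice_jar_c: Spice jar at home at the +y end of the rack, same shape (41 mm diameter, 105 mm high). Stays. Origin at the centre of its underside.
- honey_jar: Honey jar: round glass jar with amber contents, a pale label and a red screw lid, 65 mm diameter, 100 mm high (the lid is the top 11 mm and the widest part, the glass is about 60 mm). Goes into the caddy. Origin at the centre of its underside, z up.
- jam_jar: Jam jar: faceted glass jar with pinkish-red contents, no label, and a red screw lid of 65 mm diameter; 65 by 69 mm over all, 86 mm high (the lid is the top 11 mm). Goes into the caddy. Origin at the centre of its underside, z up.
- pepper_mill: Turned dark wooden pepper mill, 58 mm diameter at the foot, 150 mm high with a small steel knob on top; its round head, 50 mm diameter between 109 and 139 mm above the foot, is a good place to grasp and does not turn. Goes into the caddy. Origin at the centre of its underside, z up.
- food_tin: Short food tin with a metal lid and a paper label, 75 mm diameter, 58 mm high. Does not belong in the caddy; stays. Origin at the centre of its underside.
- kitchen_timer: Red round wind-up kitchen timer, 68 mm diameter, 54 mm high; from above it resembles a red jar lid. Does not belong in the caddy; stays. Origin at the centre of its underside.
Things that resemble listed ones, but are neither listed nor needed, are in the scene too. What is shaped like the spice_jar_a but pink is not meant.

How it is judged:
By the outcome, as a careful person would: the job done as asked, in the order asked, and still so for the second after the job is handed in, with the robot touching nothing.
It also fails if it takes over 120 s, if anything falls off the work surface, if the arm or the gripper's body presses on something with over 40 N, if the wrist force passes 120 N, or if a joint passes its speed limit or range.

## Working session

There is one attempt and no reset: what is moved stays moved. The work goes in short steps, Python scripts to look and compute and a tool call to move; the robot and the scene stay as the last step left them, time stands still between calls to the robot, and variables do not carry over. Pictures are saved under pics/ and viewed, at most 14 in all, crops included, and the job is handed in when it is done.

Besides the shell and the picture viewer there is one more tool, called after ">>>" by a JSON object that holds its "op" and its "data", one argument or row to a line. jog_arm: Moves the arm, as the interface text tells. Its arguments: {"type":"object","properties":{"deltas":{"type":"array"},"grip":{"type":"number"},"squeeze":{"type":"number"}},"required":["deltas"]}

```bash
ls; mkdir -p pics; cat > h.py <<'E'
import numpy as np, cv2
from station import arm, grab_frame
def save(n,f): cv2.imwrite(f'pics/{n}.png', f['img'][:,:,::-1])
def foc(f): return 200/np.tan(np.radians(f['vfov'])/2)
def ray(f,u,v):
    d=np.array([(u-f['cx'])/foc(f),(v-f['cy'])/foc(f),1.]); return np.array(f['xyz']),np.array(f['rotation']).reshape(3,3)@d
def onz(f,u,v,z):
    o,d=ray(f,u,v); return o+d*(z-o[2])/d[2]
def tri(f1,p1,f2,p2):
    o1,d1=ray(f1,*p1);o2,d2=ray(f2,*p2)
    s=np.linalg.lstsq(np.c_[d1,-d2],o2-o1,rcond=None)[0]
    a=o1+d1*s[0];b=o2+d2*s[1]; return (a+b)/2,np.linalg.norm(a-b)
def proj(f,p):
    c=np.array(f['rotation']).reshape(3,3).T@(np.array(p)-f['xyz']); return c[:2]/c[2]*foc(f)+[f['cx'],f['cy']]
E
python3 - <<'E'
from h import *
np.set_printoptions(precision=3,suppress=True)
import pickle
F={}
for n in('side','top','wrist'):
    f=grab_frame(n);save(n+'0',f);F[n]=f;print(n,f['vfov'],f['cx'],f['cy'],f['xyz'],np.array(f['rotation']).tolist())
pickle.dump(F,open('F0.pkl','wb'))
print(arm.get_state())
E
```

```text
pics
side 53.24398243078122 323.0053011177672 196.79904871882894 [-0.014 -0.696  0.512] [-2.0629796665478795, -0.007042887576153012, -0.592760243256133]
top 48.89608988025572 320.1639418011658 203.63166898413397 [ 0.314 -0.019  1.404] [-3.0310840481675267, 0.005643068628408132, -1.5906157705299078]
wrist 59.61439982269241 317.247750587561 199.96634065325614 [ 0.22  -0.642  0.383] [2.8545248268881775, -0.0015286625207033833, 2.0107227688686495]
{'t': 0.15, 'q': array([-0.842,  0.359,  0.011, -0.   , -1.224, -0.288]), 'qd': array([-0.001, -0.003,  0.003,  0.002,  0.001,  0.   ]), 'joint_efforts': array([ -0.   , -58.328,  29.329,   7.001,   0.009,  -0.   ]), 'eef_pos': array([ 0.288, -0.61 ,  0.201]), 'ee_rot': array([ 3.14 , -0.   , -2.701]), 'force': array([0.609, 0.71 , 1.316]), 'moment': array([ 0.032,  0.048, -0.029]), 'gripper_force': 0.0, 'width': 0.08765658948589804}
```

```bash
sed -i "s/np.array(f\['rotation'\]).reshape(3,3)/Rm(f)/" h.py; cat >> h.py <<'E'
from scipy.spatial.transform import Rotation
def Rm(f): return Rotation.from_euler('xyz',f['rotation']).as_matrix()
E
python3 -c "
import pickle;F=pickle.load(open('F0.pkl','rb'));print(F['top'].keys())"
```

```text
dict_keys(['img', 'vfov', 'cx', 'cy', 'xyz', 'rotation'])
```

View pics/top0.png

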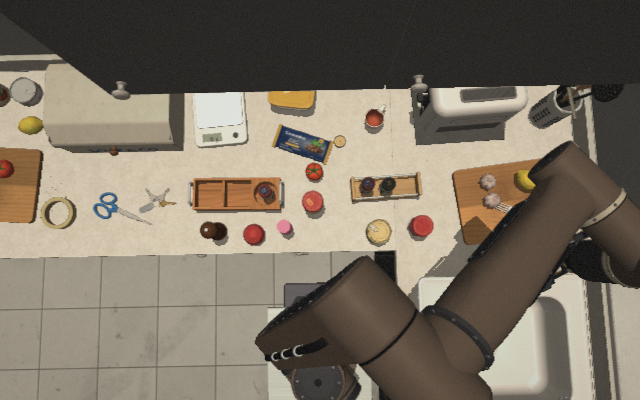

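View pics/side0.png

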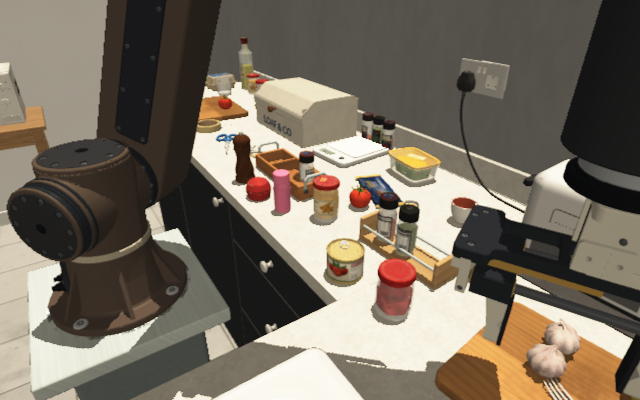

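Top view shows these objects:
- Caddy at about (238,194), with the well and its jar at the right end (265,193).
- Rack at (386,187), with its free place on the right at about (409,186).
- Red round things: (254,234), (313,202), (314,172) and (422,226). A pink jar-shaped thing is at (285,227).
- Mill at (213,231) and tin at (378,231).

In the side view, (258,188) is the timer, (325,199) the labelled honey, (360,198) a tomato, and (395,290) the faceted jam with no label. I'll confirm with an enlarged crop.

```bash
python3 - <<'E'
from h import *
import pickle
F=pickle.load(open('F0.pkl','rb'))
a=F['top']['img'][155:250,180:440,::-1]; a=cv2.resize(a,None,fx=3,fy=3,interpolation=cv2.INTER_CUBIC)
b=F['side']['img'][125:325,225:465,::-1]; b=cv2.resize(b,None,fx=1.5,fy=1.5,interpolation=cv2.INTER_CUBIC)
c=np.zeros((a.shape[0]+b.shape[0],780,3),np.uint8);c[:a.shape[0]]=a;c[a.shape[0]:,:b.shape[1]]=b
cv2.imwrite('pics/crop1.png',c)
E
```

```text
(no output)
```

View pics/crop1.png

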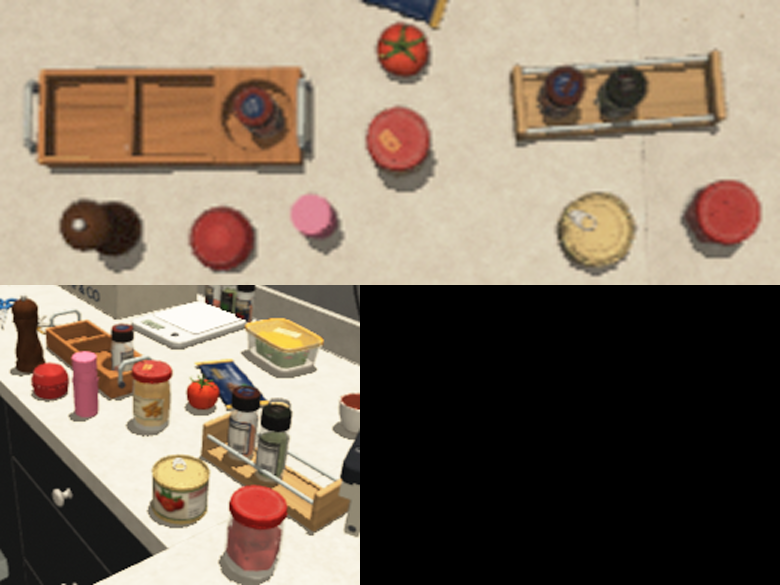

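Crop confirms: crop (399,137) honey with lid and label in the side view; (726,212) jam with lid and no label; (222,238) the low timer; (313,215) the pink lookalike (not meant); (403,50) a tomato; (253,108) the spice jar in the well. Rough measurement next.

```bash
python3 - <<'E'
from h import *
import pickle
np.set_printoptions(precision=4,suppress=True)
F=pickle.load(open('F0.pkl','rb'));T,S=F['top'],F['side']
def redblobs(f,box):
    x0,y0,x1,y1=box;h=cv2.cvtColor(f['img'][y0:y1,x0:x1],cv2.COLOR_RGB2HSV)
    m=(((h[...,0]<7)|(h[...,0]>172))&(h[...,1]>140)&(h[...,2]>70)).astype(np.uint8)
    n,l,s,c=cv2.connectedComponentsWithStats(m)
    for i in range(1,n):
        if s[i,4]>60: print(s[i,:4]+[x0,y0,0,0],s[i,4],c[i]+[x0,y0], s[i,:2]+s[i,2:4]/2-.5+[x0,y0])
print('top');redblobs(T,(180,150,440,250));print('side');redblobs(S,(225,125,465,325))
q=lambda c,r:(180+(c+.5)/3-.5,155+(r+.5)/3-.5)
s=lambda c,r:(225+(c+.5)/1.5-.5,125+(r-285+.5)/1.5-.5)
for n,t,sd in(('honey',(399,137),(152,371)),('jam',(725,211),(258,506)),('spice',(253,106),(122,328)),('millknob',(78,225),(24,299)),('jarb',(627,83),(275,412))):
    print(n,*tri(T,q(*t),S,s(*sd)),proj(T,(0,0,0))[0]*0)
for c in((41,70),(300,70),(301,163),(41,165)): print('caddy',onz(T,*q(*c),.042)[:2])
for c in((514,66),(717,53),(723,120),(520,139)): print('rack',onz(T,*q(*c),.058)[:2])
for c in((402,229),(0,0)): print('x',onz(T,*q(*c),.0)[:2])
print('pink',onz(T,*q(313,215),.105)[:2],'timer',onz(T,*q(222,238),.054)[:2],'tin',onz(T,*q(596,230),.058)[:2])
E
```

```text
top
[307 169  16  11] 89 [315.2921 175.0899] [314.5 174. ]
[303 191  20  21] 268 [312.6642 201.1567] [312.5 201. ]
[412 216  21  20] 345 [421.8406 225.4609] [422.  225.5]
[244 225  20  20] 318 [253.5031 234.239 ] [253.5 234.5]
side
[313 175  26  16] 300 [325.72 182.8 ] [325.5 182.5]
[247 177  23  24] 473 [257.833  188.5391] [258.  188.5]
[350 190  21  18] 285 [359.5825 198.6316] [360.  198.5]
[453 198  12  10] 85 [459.7412 201.8824] [458.5 202.5]
[378 258  39  31] 898 [396.608  272.9989] [397. 273.]
[329 263  18  13] 105 [337.6571 270.3143] [337.5 269. ]
honey [0.471  0.0073 0.0936] 0.0013935258263257548 0.0
jam [ 0.3923 -0.3194  0.0776] 0.004051989287548153 0.0
spice [0.5033 0.1505 0.1111] 0.002738207204966783 0.0
millknob [0.3892 0.315  0.1383] 0.006374072870407643 0.0
jarb [ 0.5167 -0.2187  0.1132] 0.0010834857792043399 0.0
caddy [0.5548 0.3821]
caddy [0.5491 0.1109]
caddy [0.4514 0.1108]
caddy [0.4548 0.3809]
rack [ 0.546  -0.1117]
rack [ 0.5552 -0.3216]
rack [ 0.4853 -0.3246]
rack [ 0.47   -0.1157]
x [0.383  0.0081]
x [0.6401 0.4399]
pink [0.3934 0.0935] timer [0.3748 0.1912] tin [ 0.3752 -0.1905]
```

>>> {"op": "jog_arm", "data": {
  "deltas": [
    [[-0.3,0.25,-1,-2],[-1.2,0.9,-1.65,-4],[-2.1,1.6,-1.65,-6],[-3,2.3,-1.65,-8],[-3.9,3,-1.65,-10],[-4.65,3.52,-1.65,-12],[-4.65,3.52,-1.65,-12.95],[-4.65,3.52,-1.65,-12.95]]
  ]
}}

```text
t: 1.15
eef_pos: [0.4509, -0.2988, 0.3002]
ee_rot: [-3.141, 0.0, -1.567]
force: [-1.1, 0.6, -0.1]
width: 0.0878
gripper_force: 0.0
```

```bash
python3 - <<'E'
from h import *
import pickle
f=grab_frame('wrist');save('w1',f);pickle.dump(f,open('w1.pkl','wb'));print(f['xyz'],f['rotation']);s=arm.get_state();print(s['t'],s['eef_pos'],s['ee_rot'],s['q'])
E
```

```text
[ 0.45211051 -0.37482962  0.48285305] [ 2.85415619e+00  1.18940863e-04 -3.13896541e+00]
1.2 [ 0.45039691 -0.29976969  0.3001826 ] [ 3.14136134e+00  5.83681467e-05 -1.56981171e+00] [-2.24860376e-01  8.67962390e-02 -1.18725973e-01 -5.19713311e-06
 -1.36551262e+00  2.25846057e-01]
```

View pics/w1.png

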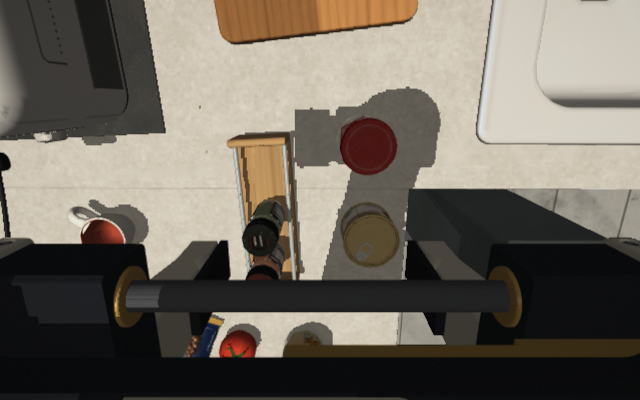

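Wrist view shows the jam lid at about (369,146), the tin at (370,235), the empty rack end at (265,170) and jar b's cap at (262,238). I'll take the remaining views on the way to the caddy.

>>> {"op": "jog_arm", "data": {
  "deltas": [
    [[-1,0,0,0],[-1,0,0,0],[-1,0,0,0],[-1,0,0,0]]
  ]
}}

```text
t: 1.7
eef_pos: [0.4499, -0.2415, 0.3001]
ee_rot: [3.141, -0.0, -1.573]
force: [-0.8, -0.5, -0.4]
width: 0.0875
gripper_force: 0.0
```

```bash
cat > snap.py <<'E'
from h import *
import pickle,sys
n=sys.argv[1];f=grab_frame('wrist');save(n,f);pickle.dump(f,open(n+'.pkl','wb'));s=arm.get_state();print(s['t'],s['eef_pos'],s['ee_rot'])
E
python3 snap.py w2
```

```text
1.75 [ 0.44994733 -0.24145528  0.30001456] [ 3.14107039e+00 -9.32027213e-07 -1.57266866e+00]
```

>>> {"op": "jog_arm", "data": {
  "deltas": [
    [[-1,0,0,0],[-2,0,0,0],[-3,0,0,0],[-4,0,0,0],[-5,0,0,0],[-5,0,0,0],[-5,0,0,0]]
  ]
}}

```text
t: 2.62
eef_pos: [0.4503, 0.0593, 0.3001]
ee_rot: [3.141, -0.0, -1.57]
force: [0.4, -0.7, 0.0]
width: 0.0877
gripper_force: 0.0
```

```bash
python3 snap.py w3
```

```text
2.675 [0.45028263 0.05872821 0.3001335 ] [ 3.14122930e+00 -3.88656326e-04 -1.57169763e+00]
```

>>> {"op": "jog_arm", "data": {
  "deltas": [
    [[-1,0,0,0],[-1.5,0,0,0],[-1.5,0,0,0],[-1.5,0,0,0]]
  ]
}}

```text
t: 3.18
eef_pos: [0.4504, 0.1482, 0.3002]
ee_rot: [3.141, -0.0, -1.572]
force: [-0.5, 0.6, 0.1]
width: 0.0873
gripper_force: 0.0
```

```bash
python3 snap.py w4
```

```text
3.225 [0.45035325 0.14813517 0.30026496] [ 3.14149951e+00 -2.00920270e-04 -1.57265903e+00]
```

>>> {"op": "jog_arm", "data": {
  "deltas": [
    [[-1,0,0,0],[-2,0,0,0],[-2.5,0,0,0],[-2.5,0,0,0],[-2.5,0,0,0]]
  ]
}}

```text
t: 3.85
eef_pos: [0.4503, 0.2985, 0.3003]
ee_rot: [3.141, -0.0, -1.571]
force: [0.1, -0.5, -0.2]
width: 0.0877
gripper_force: 0.0
```

```bash
python3 snap.py w5; python3 - <<'E'
import cv2,numpy as np
a=np.hstack([cv2.resize(cv2.imread(f'pics/w{i}.png')[:280],(400,175)) for i in(2,3)])
b=np.hstack([cv2.resize(cv2.imread(f'pics/w{i}.png')[:280],(400,175)) for i in(4,5)])
cv2.imwrite('pics/m1.png',np.vstack([a,b]))
E
```

```text
3.9 [0.45034778 0.29836788 0.30045896] [-3.14148457e+00 -8.53512795e-06 -1.57178598e+00]
```

View pics/m1.png

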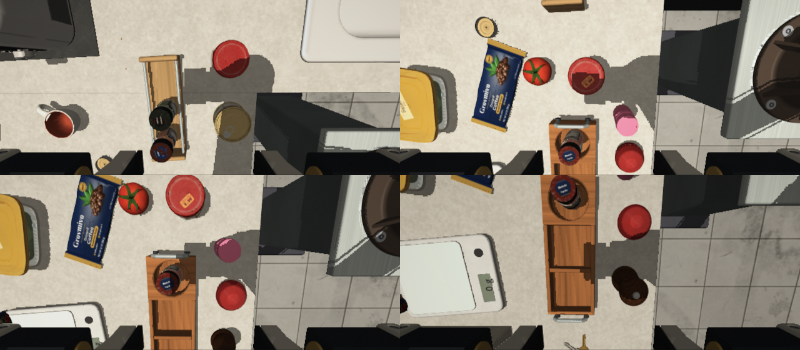

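View pics/w5.png

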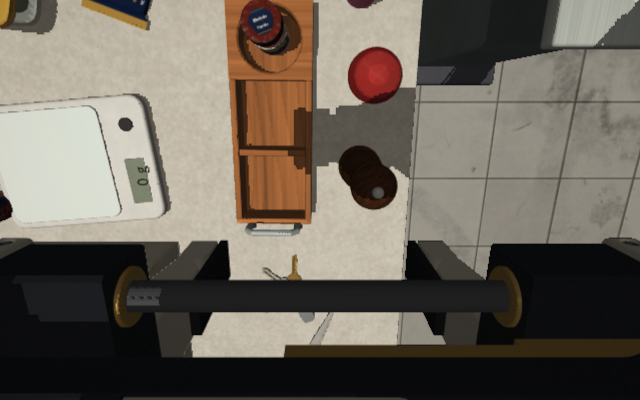

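View shows honey lid at w3 (298,122) and w4 (299,32), jam at w2 (370,93), the caddy at w5 columns 235–313, its +y end at row 222, mill knob at (377,193), and spice cap at (264,21). Now measuring precisely.

```bash
cat > meas.py <<'E'
from h import *
import pickle
np.set_printoptions(precision=4,suppress=True)
W={i:pickle.load(open(f'w{i}.pkl','rb')) for i in(1,2,3,4,5)}
def hsv(f): return cv2.cvtColor(f['img'],cv2.COLOR_RGB2HSV).astype(int)
def blob(m,near):
    m=cv2.morphologyEx(m.astype(np.uint8),cv2.MORPH_CLOSE,np.ones((7,7)))
    m=cv2.morphologyEx(m,cv2.MORPH_OPEN,np.ones((5,5)))
    C,_=cv2.findContours(m,cv2.RETR_EXTERNAL,cv2.CHAIN_APPROX_NONE)
    c=min(C,key=lambda c:abs(cv2.pointPolygonTest(c,near,True)) if cv2.pointPolygonTest(c,near,False)<0 else -1)
    return c
def red(f,near):
    h=hsv(f);c=blob(((h[...,0]<8)|(h[...,0]>170))&(h[...,1]>130)&(h[...,2]>60),near)
    e=cv2.fitEllipse(c);return e
def rep(n,i,a,j,b,z):
    ea,eb=red(W[i],a),red(W[j],b)
    P,g=tri(W[i],ea[0],W[j],eb[0]);r=foc(W[i])
    print(n,ea,eb,'tri',P,'gap',g,'onz',onz(W[i],*ea[0],z)[:2],onz(W[j],*eb[0],z)[:2])
if __name__=='__main__':
    rep('jam',1,(369.,146.),2,(370.,93.),.084)
    rep('honey',3,(298.,122.),4,(299.,32.),.098)
    for i in(4,5):
        h=hsv(W[i]);m=(h[...,0]>4)&(h[...,0]<20)&(h[...,1]>110)&(h[...,2]>50)
        m[:, :228]=0;m[:,330:]=0;m[236:]=0
        L,R=[],[]
        for r in (range(145,232,4) if i==4 else range(2,216,6)):
            c=np.flatnonzero(m[r]);
            if len(c)>10:L.append(onz(W[i],c[0]-.5,r,.042)[:2]);R.append(onz(W[i],c[-1]+.5,r,.042)[:2])
        L,R=np.array(L),np.array(R)
        pl,pr=np.polyfit(L[:,1],L[:,0],1),np.polyfit(R[:,1],R[:,0],1)
        print('caddy',i,pl,pr,'x at y=.246',np.polyval(pl,.246),np.polyval(pr,.246),L[:,1].min(),L[:,1].max(),np.std(L[:,0]-np.polyval(pl,L[:,1])),np.std(R[:,0]-np.polyval(pr,R[:,1])))
        ys=[]
        for c in range(250,305,5):
            r=np.flatnonzero(m[:,c]);ys.append(r[0] if i==4 else r[-1])
        print(ys,[onz(W[i],275,y+(.5 if i==5 else -.5),.042)[1] for y in (min(ys),int(np.median(ys)),max(ys))])
E
python3 meas.py
python3 - <<'E'
import cv2,numpy as np
a=cv2.resize(cv2.imread('pics/w5.png')[0:236,215:415],None,fx=2,fy=2,interpolation=cv2.INTER_CUBIC)
b=cv2.resize(cv2.imread('pics/w4.png')[110:276,215:415],None,fx=2,fy=2,interpolation=cv2.INTER_CUBIC)
c=np.zeros((472,800,3),np.uint8);c[:,:400]=a;c[:332,400:]=b;cv2.imwrite('pics/m2.png',c)
a=cv2.resize(cv2.imread('pics/w1.png')[110:270,210:330],None,fx=3,fy=3,interpolation=cv2.INTER_CUBIC)
b=cv2.resize(cv2.imread('pics/w2.png')[70:230,210:330],None,fx=3,fy=3,interpolation=cv2.INTER_CUBIC)
cv2.imwrite('pics/m3.png',np.hstack([a,b]))
E
```

```text
jam ((368.26995849609375, 145.7814178466797), (54.47187805175781, 55.82228469848633), 3.0448813438415527) ((368.931396484375, 93.86444854736328), (57.3143310546875, 59.95909881591797), 29.923019409179688) tri [ 0.393  -0.3205  0.0771] gap 0.0002985240943305699 onz [ 0.3939 -0.3214] [ 0.3942 -0.3204]
honey ((297.66693115234375, 121.06495666503906), (57.37841033935547, 58.57539367675781), 165.57940673828125) ((296.16534423828125, 32.07694625854492), (61.78071594238281, 68.19258880615234), 172.35702514648438) tri [0.4726 0.0086 0.092 ] gap 1.8330452373234526e-05 onz [0.4723 0.0082] [0.4723 0.0096]
caddy 4 [0.0104 0.555 ] [0.0062 0.4565] x at y=.246 0.5575283573493965 0.45801032479826653 0.12999391268385752 0.24293874794126757 0.0003741016561009357 3.708381696846868e-17
[np.int64(134), np.int64(134), np.int64(134), np.int64(36), np.int64(134), np.int64(134), np.int64(10), np.int64(6), np.int64(40), np.int64(35), np.int64(30)] [np.float64(-0.02702106315383257), np.float64(0.008272367424660504), np.float64(0.11583975295456636)]
caddy 5 [0.023  0.5514] [0.0183 0.4538] x at y=.246 0.5570948873843987 0.4582834275194321 0.11970865524062976 0.36921903636287706 0.0007872944737282395 0.0003387556838519528
[np.int64(222), np.int64(222), np.int64(222), np.int64(222), np.int64(222), np.int64(222), np.int64(222), np.int64(222), np.int64(222), np.int64(223), np.int64(223)] [np.float64(0.384138844728048), np.float64(0.384138844728048), np.float64(0.38556665948393454)]
```

View pics/m2.png

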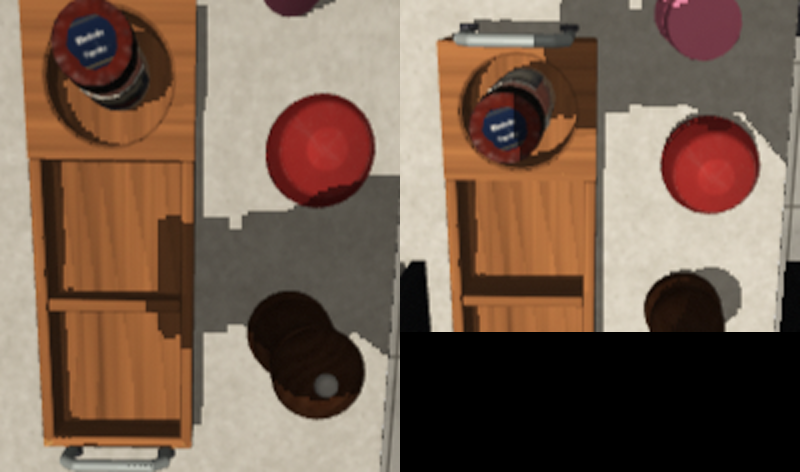

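View pics/m3.png

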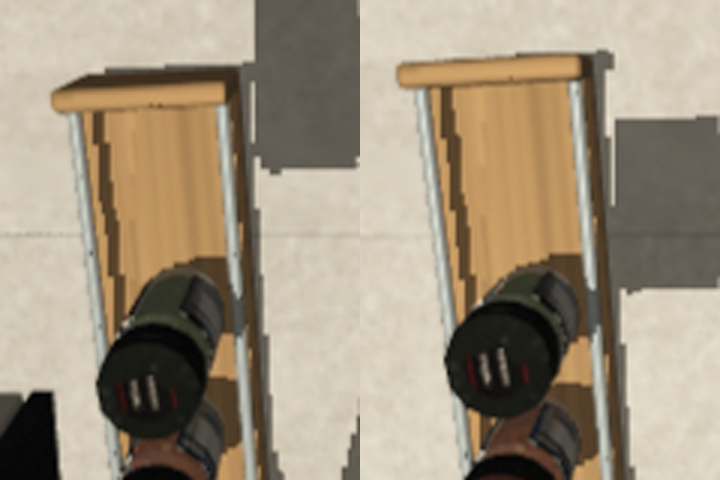

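Crops show:
- Well centre at w5 (269,41) and w4 (273,165); spice cap (maroon) at w5 (261,21) and w4 (267,175).
- Knob at w5 (378,192).
- Rack's free end is empty. Cheek top in w2 runs (223,94)–(284,92), and both rails are clear.

```bash
python3 - <<'E'
from meas import *
print('well',tri(W[5],(269.4,41.4),W[4],(273.4,164.9)))
print('cap',tri(W[5],(261.4,20.9),W[4],(267.4,175.4)))
print('compcorner',tri(W[5],(230,80),W[4],(237.3,199.8)))
a=lambda c,r:(210+(c+.5)/3-.5,110+(r+.5)/3-.5)
b=lambda c,r:(210+(c-360+.5)/3-.5,70+(r+.5)/3-.5)
for i,g,pts in((1,a,[(75,115),(110,370),(222,105),(240,300)]),(2,b,[(421,90),(465,430),(575,85),(600,390)])):
    print('rails',[onz(W[i],*g(*p),.038)[:2] for p in pts])
print('cheek',onz(W[2],*b(398,72),.058),onz(W[2],*b(583,65),.058))
print('cheek end tri',tri(W[1],a(53,103),W[2],b(398,72)))
print('capb',tri(W[1],a(151,384),W[2],b(502,357)))
print('knob@.148',onz(W[5],378,192.4,.148))
E
```

```text
well (array([0.509 , 0.1584, 0.0263]), np.float64(0.0007825317936482808))
cap (array([0.5046, 0.153 , 0.1155]), np.float64(0.0006074635630021952))
compcorner (array([0.5569, 0.2028, 0.0386]), np.float64(0.0012085476105180766))
rails [array([ 0.5571, -0.312 ]), array([ 0.5486, -0.196 ]), array([ 0.4946, -0.3164]), array([ 0.4887, -0.2297])]
rails [array([ 0.5575, -0.3144]), array([ 0.5485, -0.1681]), array([ 0.4946, -0.3162]), array([ 0.4876, -0.1866])]
cheek [ 0.5611 -0.3213  0.058 ] [ 0.4893 -0.3237  0.058 ]
cheek end tri (array([ 0.558 , -0.3212,  0.0699]), np.float64(9.813498889880233e-05))
capb (array([ 0.516 , -0.2227,  0.1184]), np.float64(0.00027076576993500834))
knob@.148 [0.391  0.3137 0.148 ]
```

Honey at (.472, .009). Moving over it and then down.

>>> {"op": "jog_arm", "data": {
  "deltas": [
    [[1,0,0,0],[2,-0.1,0,0],[3,-0.2,0,0],[4,-0.3,0,0],[4.83,-0.37,0,0],[4.83,-0.37,0.8,0],[4.83,-0.37,1.5,0],[4.83,-0.37,1.5,0]]
  ],
  "grip": 87.6
}}

```text
t: 4.9
eef_pos: [0.4701, 0.008, 0.2084]
ee_rot: [3.137, -0.002, -1.573]
force: [1.0, -0.1, 0.8]
width: 0.0875
gripper_force: 0.0
```

```bash
python3 snap.py w6; python3 - <<'E'
from h import *
s=arm.get_state();print(s['eef_pos'],s['ee_rot'])
import pickle
from meas import red
f=pickle.load(open('w6.pkl','rb'))
u,v=proj(f,(.4724,.0088,.1));print(u,v)
e=red(f,(float(u),float(v)));print(e,onz(f,*e[0],.097))
E
```

```text
4.95 [0.47182257 0.00861888 0.21067341] [ 3.14062121e+00 -1.05966078e-03 -1.57164171e+00]
[0.47182257 0.00861888 0.21067341] [ 3.14062121e+00 -1.05966078e-03 -1.57164171e+00]
315.14015801067706 189.9689380292774
((314.7515563964844, 187.35777282714844), (70.96076965332031, 71.23628234863281), 142.13284301757812) [0.4727 0.0072 0.097 ]
```

>>> {"op": "jog_arm", "data": {
  "deltas": [
    [[0.02,0,0.7,0],[0.02,0,1.4,0],[0.02,0,2,0],[0.02,0,2.5,0],[0.02,0,2.8,0],[0.02,0,2.8,0],[0.02,0,2.8,0]]
  ]
}}

```text
t: 5.82
eef_pos: [0.474, 0.0091, 0.0441]
ee_rot: [-3.139, 0.001, -1.57]
force: [0.0, -0.6, 0.8]
width: 0.0876
gripper_force: 0.0
```

>>> {"op": "jog_arm", "data": {
  "deltas": [
    [[0,0,0,0],[0,0,0,0],[0,0,0,0],[0,0,0,0],[0,0,0,0],[0,0,0,0]]
  ],
  "grip": 45,
  "squeeze": 25
}}

```text
t: 6.58
eef_pos: [0.4723, 0.0085, 0.0426]
ee_rot: [3.142, -0.0, -1.571]
force: [-2.3, 0.3, 6.7]
width: 0.064
gripper_force: 25.0
```

>>> {"op": "jog_arm", "data": {
  "deltas": [
    [[0,0,-0.1,0],[0,0,-0.2,0],[0,0,-0.3,0],[0,0,-0.3,0],[0,0,-0.3,0]]
  ],
  "squeeze": 35
}}

```text
t: 7.2
eef_pos: [0.4722, 0.0086, 0.0602]
ee_rot: [3.141, 0.0, -1.571]
force: [0.9, 0.7, -3.6]
width: 0.0635
gripper_force: 35.0
```

```bash
python3 - <<'E'
from h import *
s=arm.get_state();print(s['eef_pos'],s['ee_rot'],s['force'],s['moment'],s['width'])
save('s1',grab_frame('side'))
cv2.imwrite('pics/s1c.png',cv2.resize(cv2.imread('pics/s1.png')[100:300,200:440],None,fx=2.5,fy=2.5))
E
```

```text
[0.47219859 0.00855595 0.06018419] [ 3.14144176e+00  4.53973435e-05 -1.57081110e+00] [ 0.94092712  0.72827818 -3.62091829] [ 0.05359829  0.1280651  -0.02535101] 0.06353073275083063
```

View pics/s1c.png

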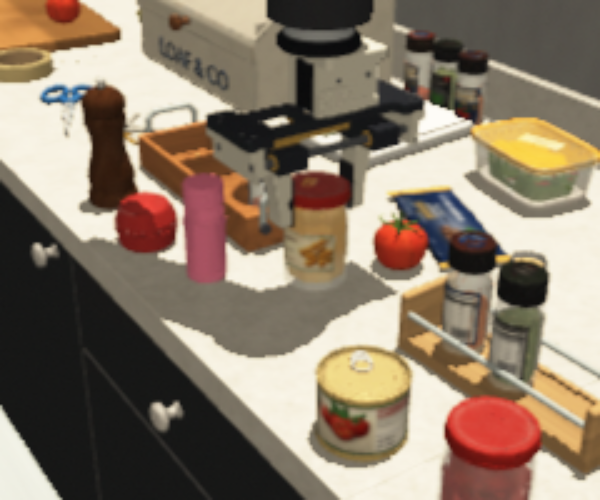

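Honey is held, 18 mm up and hanging straight, with the wrist force showing about 3.6 N of weight. The mill stands close to the far compartment, so honey goes into the nearer one. Spice jar, mill and jam follow in that order.

>>> {"op": "jog_arm", "data": {
  "deltas": [
    [[0,0,-0.7,0],[0,0,-1.6,0],[-0.4,-0.1,-2.4,0],[-1.2,-0.2,-2.67,0],[-2.1,-0.35,-2.67,0],[-3,-0.5,-2.67,0],[-3.7,-0.59,-2.67,0],[-3.9,-0.59,-2.67,0]]
  ]
}}

```text
t: 8.25
eef_pos: [0.5076, 0.2448, 0.2193]
ee_rot: [3.14, -0.001, -1.569]
force: [-0.6, -0.1, -4.3]
width: 0.0636
gripper_force: 35.0
```

>>> {"op": "jog_arm", "data": {
  "deltas": [
    [[0,0,0,0],[0,0,0.6,0],[0,0,1.2,0],[0,0,1.7,0],[0,0,2,0],[0,0,2.2,0],[0,0,2.2,0],[0,0,2.2,0]]
  ]
}}

```text
t: 9.25
eef_pos: [0.5083, 0.2427, 0.0894]
ee_rot: [-3.14, 0.001, -1.571]
force: [0.2, 0.3, -3.3]
width: 0.0635
gripper_force: 35.0
```

```bash
python3 snap.py w7; python3 - <<'E'
from h import *
s=arm.get_state();print(s['eef_pos'],s['ee_rot'],s['force'],s['moment'],s['width'])
save('s2',grab_frame('side'))
a=cv2.imread('pics/w7.png')[:300,150:500]
b=cv2.resize(cv2.imread('pics/s2.png')[100:250,200:425],(450,300));cv2.imwrite('pics/m4.png',np.hstack([a,b]))
E
```

```text
9.3 [0.50834293 0.24286096 0.08949683] [-3.14024112e+00  1.02371782e-03 -1.57067075e+00]
[0.50834293 0.24286096 0.08949683] [-3.14024112e+00  1.02371782e-03 -1.57067075e+00] [ 0.44038533 -0.30499843 -3.99341854] [ 0.02886548  0.06352215 -0.0091907 ] 0.06393351393203703
```

View pics/m4.png

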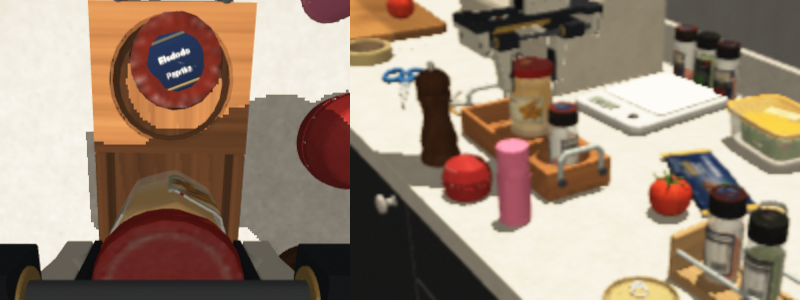

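Honey is centred over the compartment and the gripper clears the mill. Lowering.

>>> {"op": "jog_arm", "data": {
  "deltas": [
    [[0,0,0.25,0],[0,0,0.45,0],[0,0,0.55,0],[0,0,0.6,0],[0,0,0.63,0],[0,0,0.63,0]]
  ]
}}

```text
t: 10.1
eef_pos: [0.5079, 0.2428, 0.0509]
ee_rot: [-3.141, 0.0, -1.571]
force: [-0.3, -0.1, -4.1]
width: 0.0637
gripper_force: 35.0
```

```bash
python3 - <<'E'
from h import *
s=arm.get_state();print(s['eef_pos'],s['force'],s['moment'])
import pickle;from meas import red
f=pickle.load(open('w7.pkl','rb'));
e=red(f,(325.,60.));print(e,onz(f,*e[0],.11));print(onz(f,320,78,.042),onz(f,325,60,.113))
E
```

```text
[0.50791657 0.24279158 0.05090454] [-0.34813493 -0.05026468 -4.07033828] [0.01719616 0.07521052 0.0066986 ]
((325.3716125488281, 59.614898681640625), (90.5159683227539, 96.21619415283203), 1.248080849647522) [0.5057 0.1513 0.11  ]
[0.5076 0.1555 0.042 ] [0.5059 0.1517 0.113 ]
```

Still holding the full weight, so I'll go down in small steps until contact.

>>> {"op": "jog_arm", "data": {
  "deltas": [
    [[0,0,0.02,0],[0,0,0.04,0],[0,0,0.05,0],[0,0,0.05,0]]
  ]
}}

```text
t: 10.6
eef_pos: [0.5081, 0.2433, 0.0505]
ee_rot: [-3.14, 0.001, -1.57]
force: [-10.1, 0.6, 21.5]
width: 0.0637
gripper_force: 35.0
```

>>> {"op": "jog_arm", "data": {
  "deltas": [
    [[0,0,-0.035,0],[0,0,-0.035,0]]
  ]
}}

```text
t: 10.85
eef_pos: [0.5081, 0.2431, 0.0506]
ee_rot: [-3.14, 0.001, -1.57]
force: [-4.0, 0.5, 6.9]
width: 0.0639
gripper_force: 35.0
```

>>> {"op": "jog_arm", "data": {
  "deltas": [
    [[0,0,0,0],[0,0,0,0],[0,0,0,0],[0,0,0,0]]
  ],
  "grip": 84
}}

```text
t: 11.35
eef_pos: [0.5078, 0.2425, 0.0496]
ee_rot: [3.141, -0.0, -1.571]
force: [-0.0, 0.0, 1.2]
width: 0.0837
gripper_force: 0.0
```

>>> {"op": "jog_arm", "data": {
  "deltas": [
    [[0,0,-0.8,0],[0,0,-1.7,0],[0,0,-2.3,0],[0.7,0.02,-2.6,0],[1.51,0.03,-2.6,0],[1.51,0.03,-1.8,0],[1.51,0.03,-1.8,0],[1.51,0.03,-1.8,0]]
  ],
  "grip": 84
}}

```text
t: 12.35
eef_pos: [0.5067, 0.1524, 0.1589]
ee_rot: [-3.141, -0.0, -1.57]
force: [0.2, 0.1, 1.3]
width: 0.0841
gripper_force: 0.0
```

```bash
python3 snap.py w8; python3 - <<'E'
from h import *
import pickle;from meas import red
f=pickle.load(open('w8.pkl','rb'));u,v=proj(f,(.5055,.152,.113));print(u,v)
save('s3',grab_frame('side'))
a=cv2.imread('pics/w8.png')[:300,150:500]
b=cv2.resize(cv2.imread('pics/s3.png')[100:250,200:425],(450,300));cv2.imwrite('pics/m5.png',np.hstack([a,b]))
e=red(f,(float(u),float(v)));print(e,onz(f,*e[0],.113))
E
```

```text
12.4 [0.50693149 0.15281308 0.15924065] [-3.13997714e+00  3.81263304e-04 -1.56969328e+00]
320.51169495188003 211.16460513940342
((450.6452331542969, 223.77780151367188), (60.59434509277344, 75.5020980834961), 115.39810943603516) [0.4149 0.1612 0.113 ]
```

View pics/m5.png

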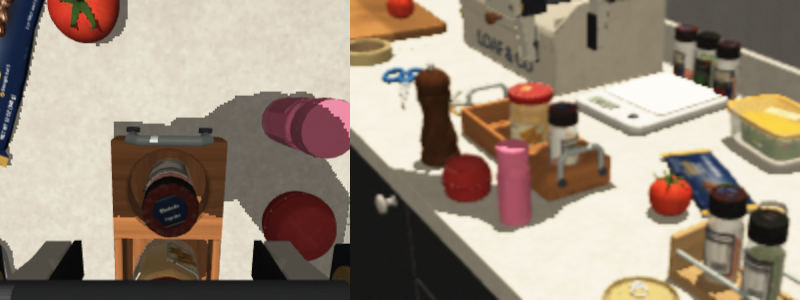

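Honey stands upright in its compartment. The spice cap is at w8 (321,205), centred between the fingers. Going down to grasp.

>>> {"op": "jog_arm", "data": {
  "deltas": [
    [[0,0,0.6,0],[0,0,1.1,0],[0,0,1.5,0],[0,0,1.7,0],[0,0,1.7,0]]
  ]
}}

```text
t: 13.08
eef_pos: [0.5061, 0.1523, 0.0559]
ee_rot: [3.141, -0.0, -1.57]
force: [-0.5, 0.3, 0.9]
width: 0.0843
gripper_force: 0.0
```

>>> {"op": "jog_arm", "data": {
  "deltas": [
    [[0,0,0,0],[0,0,0,0],[0,0,0,0],[0,0,0,0],[0,0,0,0],[0,0,0,0]]
  ],
  "grip": 25,
  "squeeze": 20
}}

```text
t: 13.82
eef_pos: [0.506, 0.152, 0.0558]
ee_rot: [-3.142, -0.0, -1.571]
force: [0.4, -0.2, 1.1]
width: 0.0403
gripper_force: 20.0
```

>>> {"op": "jog_arm", "data": {
  "deltas": [
    [[0,0,-0.1,0],[0,0,-0.2,0],[0,0,-0.3,0],[0,0,-0.3,0]]
  ]
}}

```text
t: 14.32
eef_pos: [0.5063, 0.1523, 0.0745]
ee_rot: [-3.141, 0.001, -1.571]
force: [-0.5, 0.8, -1.7]
width: 0.0405
gripper_force: 20.0
```

>>> {"op": "jog_arm", "data": {
  "deltas": [
    [[0,0,-0.9,0],[0,0,-1.9,0],[0,0,-2.8,0],[0.5,0,-3.1,0],[1.5,0,-3.1,0],[2.5,-0.1,-3.1,0],[3.5,-0.1,-3.1,0],[4.5,-0.2,-3.1,0]]
  ]
}}

```text
t: 15.32
eef_pos: [0.5175, -0.1198, 0.26]
ee_rot: [-3.141, 0.0, -1.57]
force: [2.0, -0.0, -1.2]
width: 0.0403
gripper_force: 20.0
```

>>> {"op": "jog_arm", "data": {
  "deltas": [
    [[1,0,0,0],[2,0,0,0],[2.6,-0.09,0,0],[2.8,-0.09,0.6,0],[2.8,-0.09,1.4,0],[2.8,-0.09,1.8,0],[2.8,-0.09,1.8,0],[2.8,-0.09,1.8,0]]
  ]
}}

```text
t: 16.32
eef_pos: [0.5241, -0.2863, 0.153]
ee_rot: [-3.14, -0.001, -1.57]
force: [-0.2, -1.0, -0.5]
width: 0.0405
gripper_force: 20.0
```

```bash
python3 snap.py w9; python3 - <<'E'
from h import *
save('s4',grab_frame('side'))
a=cv2.imread('pics/w9.png')[:300,150:500]
b=cv2.resize(cv2.imread('pics/s4.png')[130:330,310:610],(450,300));cv2.imwrite('pics/m6.png',np.hstack([a,b]))
E
```

```text
16.375 [ 0.52440894 -0.2862642   0.15337929] [-3.13933691e+00 -8.34769064e-04 -1.57028333e+00]
```

View pics/m6.png

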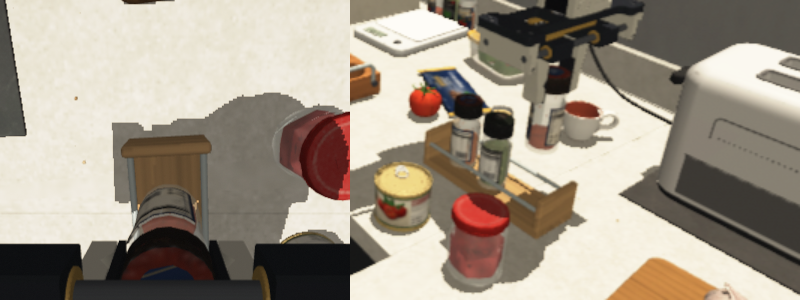

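```bash
python3 - <<'E'
from h import *
import pickle
f=pickle.load(open('w9.pkl','rb'))
h=f['img'].astype(int)
for r in (165,180,200,215): print(r,[tuple(h[r,c]) for c in ()])
cv2.imwrite('pics/m7.png',cv2.resize(cv2.imread('pics/w9.png')[125:265,250:400],None,fx=4,fy=4,interpolation=cv2.INTER_CUBIC))
E
```

```text
165 []
180 []
200 []
215 []
```

View pics/m7.png

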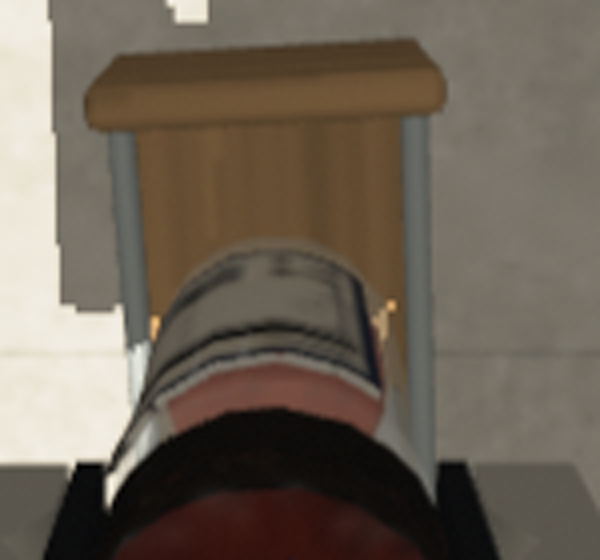

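```bash
python3 - <<'E'
from h import *
import pickle
f=pickle.load(open('w9.pkl','rb'));q=lambda c,r:(250+(c+.5)/4-.5,125+(r+.5)/4-.5)
for r,l,rr in((140,121,414),(270,131,417),(340,138,422)): print(onz(f,*q(l,r),.038),onz(f,*q(rr,r),.038),(onz(f,*q(l,r),.038)+onz(f,*q(rr,r),.038))/2)
print('cheek top inner edge',onz(f,*q(90,128),.058),onz(f,*q(440,108),.058))
E
```

```text
[ 0.55747048 -0.31057923  0.038     ] [ 0.49450237 -0.31057692  0.038     ] [ 0.52598642 -0.31057807  0.038     ]
[ 0.55614558 -0.28164171  0.038     ] [ 0.49300823 -0.28164777  0.038     ] [ 0.52457691 -0.28164474  0.038     ]
[ 0.55503981 -0.26539742  0.038     ] [ 0.4914114  -0.26540826  0.038     ] [ 0.52322561 -0.26540284  0.038     ]
cheek top inner edge [ 0.56141093 -0.31646175  0.058     ] [ 0.49155394 -0.32046377  0.058     ]
```

Free place measures (.5248, −.2865), so the jar is within 1 mm. Lowering.

>>> {"op": "jog_arm", "data": {
  "deltas": [
    [[0,0,0.5,0],[0,-0.01,0.9,0],[0,-0.01,1.2,0],[0,-0.01,1.4,0],[0,-0.01,1.48,0],[0,-0.01,1.51,0],[0,-0.01,1.53,0],[0,-0.01,1.53,0]]
  ]
}}

```text
t: 17.42
eef_pos: [0.5242, -0.2861, 0.0604]
ee_rot: [-3.141, -0.0, -1.571]
force: [0.2, -0.3, -0.2]
width: 0.04
gripper_force: 20.0
```

>>> {"op": "jog_arm", "data": {
  "deltas": [
    [[0,0,0.01,0],[0,0,0.02,0],[0,0,0.02,0]]
  ]
}}

```text
t: 17.8
eef_pos: [0.5243, -0.2863, 0.0598]
ee_rot: [-3.141, -0.001, -1.57]
force: [-1.7, 1.2, 5.6]
width: 0.0403
gripper_force: 20.0
```

>>> {"op": "jog_arm", "data": {
  "deltas": [
    [[0,0,0,0],[0,0,0,0],[0,0,0,0],[0,0,-0.2,0],[0,0,-1,0],[0,0,-2,0],[0,0,-3,0],[0,0,-3.6,0]]
  ],
  "grip": 80
}}

```text
t: 18.8
eef_pos: [0.5246, -0.2865, 0.2796]
ee_rot: [-3.137, -0.002, -1.571]
force: [-0.3, 0.0, -0.5]
width: 0.08
gripper_force: 0.0
```

>>> {"op": "jog_arm", "data": {
  "deltas": [
    [[-1,0,0,0],[-2,0.1,0,0],[-3,0.3,0,0],[-4,0.6,0,0],[-5,0.9,0,0],[-6,1.2,0,0],[-7,1.5,0,0],[-8,1.8,0,0]]
  ]
}}

```text
t: 19.8
eef_pos: [0.4152, 0.1951, 0.2761]
ee_rot: [-3.14, 0.001, -1.57]
force: [1.9, 1.1, 0.4]
width: 0.0798
gripper_force: 0.0
```

>>> {"op": "jog_arm", "data": {
  "deltas": [
    [[-1,0.2,0,0],[-1.9,0.4,0,0],[-1.9,0.4,0,0],[-1.9,0.4,0,0]]
  ]
}}

```text
t: 20.3
eef_pos: [0.3919, 0.3072, 0.2752]
ee_rot: [-3.141, -0.0, -1.57]
force: [0.1, -0.3, 1.0]
width: 0.0798
gripper_force: 0.0
```

```bash
python3 snap.py w10; python3 - <<'E'
from h import *
save('s5',grab_frame('side'))
a=cv2.imread('pics/w10.png')[:300,150:500]
b=cv2.resize(cv2.imread('pics/s5.png')[130:330,310:610],(450,300));cv2.imwrite('pics/m8.png',np.hstack([a,b]))
E
```

```text
20.35 [0.39216192 0.30670663 0.27523186] [-3.14131536e+00  2.06338586e-04 -1.57072664e+00]
```

View pics/m8.png

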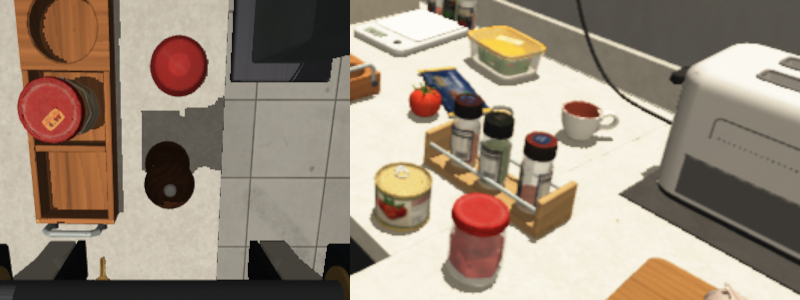

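The spice jar stands in the rack beside the other two. The mill knob is at w10 (320,190), the head at (320,186), and the emptied well at (213,29).

```bash
python3 - <<'E'
from h import *
import pickle
f=pickle.load(open('w10.pkl','rb'));g=pickle.load(open('w5.pkl','rb'))
h=cv2.cvtColor(f['img'],cv2.COLOR_RGB2HSV).astype(int)
def knob(f,u,v):
    w=f['img'].astype(int)[v-12:v+12,u-12:u+12];m=(w.min(2)>85)&(w.max(2)-w.min(2)<25);y,x=np.nonzero(m);return x.mean()+u-12,y.mean()+v-12,m.sum()
a=knob(f,320,190);b=knob(g,378,192);print(a,b,tri(f,a[:2],g,b[:2]),onz(f,*a[:2],.147),onz(g,*b[:2],.147))
v=f['img'].astype(int).sum(2)[140:215,285:360]<190
C,_=cv2.findContours(v.astype(np.uint8),cv2.RETR_EXTERNAL,cv2.CHAIN_APPROX_NONE);c=max(C,key=cv2.contourArea)
x,y,w,hh=cv2.boundingRect(c);print('mill blob',x+285,y+140,w,hh)
print('head col/low edge',onz(f,x+285+w/2-.5,y+140+hh-25,.125),'foot',onz(f,316,162,.0))
E
```

```text
** On entry to DLASCL parameter number  4 had an illegal value
 ** On entry to DLASCL parameter number  4 had an illegal value
 ** On entry to DLASCL parameter number  4 had an illegal value
 ** On entry to DLASCL parameter number  4 had an illegal value
 ** On entry to DLASCL parameter number  5 had an illegal value
 ** On entry to DLASCL parameter number  4 had an illegal value<stdin>:6: RuntimeWarning: Mean of empty slice.
  ret = ret.dtype.type(ret / rcount)
Traceback (most recent call last):
  File "h.py", line 11, in tri
    s=np.linalg.lstsq(np.c_[d1,-d2],o2-o1,rcond=None)[0]
      ~~~~~~~~~~~~~~~^^^^^^^^^^^^^^^^^^^^^^^^^^^^^^^^
numpy.linalg.LinAlgError: SVD did not converge in Linear Least Squares
```

```bash
python3 - <<'E'
from h import *
import pickle
f=pickle.load(open('w10.pkl','rb'));g=pickle.load(open('w5.pkl','rb'))
def knob(f,u,v):
    w=f['img'].astype(int)[v-12:v+12,u-12:u+12];m=(w[...,2]>60);y,x=np.nonzero(m);return x.mean()+u-12,y.mean()+v-12,m.sum()
a=knob(f,320,190);b=knob(g,378,192);print(a,b,tri(f,a[:2],g,b[:2]),onz(f,*a[:2],.147),onz(g,*b[:2],.147))
v=f['img'].astype(int).sum(2)[140:225,285:360]<150
C,_=cv2.findContours(v.astype(np.uint8),cv2.RETR_EXTERNAL,cv2.CHAIN_APPROX_NONE);c=max(C,key=cv2.contourArea)
x,y,w,hh=cv2.boundingRect(c);print('mill blob',x+285,y+140,w,hh)
print('head',onz(f,x+285+w/2-.5,186,.125))
E
```

```text
(np.float64(319.55555555555554), np.float64(190.11111111111111), np.int64(99)) (np.float64(378.1392405063291), np.float64(192.63291139240505), np.int64(79)) (array([0.3908632 , 0.31355172, 0.14825194]), np.float64(0.0005506717940285539)) [0.39084356 0.31359883 0.147     ] [0.39063624 0.31417806 0.147     ]
mill blob 295 141 49 67
head [0.39124956 0.31525133 0.125     ]
```

Mill axis is at (.391, .314) and its height triangulates to .148.

>>> {"op": "jog_arm", "data": {
  "deltas": [
    [[-0.12,0.02,0.4,0],[-0.12,0.02,1,0],[-0.12,0.02,1.7,0],[-0.12,0.02,2.3,0],[-0.12,0.02,2.7,0],[-0.12,0.02,2.84,0],[-0.12,0.02,2.84,0]]
  ]
}}

```text
t: 21.28
eef_pos: [0.3914, 0.314, 0.1047]
ee_rot: [-3.141, -0.0, -1.572]
force: [-0.5, 0.5, 0.3]
width: 0.08
gripper_force: 0.0
```

>>> {"op": "jog_arm", "data": {
  "deltas": [
    [[0,0,0,0],[0,0,0,0],[0,0,0,0],[0,0,0,0],[0,0,0,0],[0,0,0,0]]
  ],
  "grip": 30,
  "squeeze": 35
}}

```text
t: 22.02
eef_pos: [0.3911, 0.3147, 0.1046]
ee_rot: [-3.141, 0.0, -1.57]
force: [0.3, -0.5, 2.6]
width: 0.0359
gripper_force: 28.1
```

>>> {"op": "jog_arm", "data": {
  "deltas": [
    [[0,0,-0.1,0],[0,0,-0.3,0],[0,0,-0.5,0],[0,0,-0.5,0],[0,0,-0.5,0]]
  ]
}}

```text
t: 22.65
eef_pos: [0.3908, 0.3144, 0.1344]
ee_rot: [3.141, 0.0, -1.571]
force: [-0.2, -0.0, -1.2]
width: 0.0303
gripper_force: 0.0
```

```bash
python3 - <<'E'
from h import *
s=arm.get_state();print(s['eef_pos'],s['ee_rot'],s['force'],s['moment'])
save('s6',grab_frame('side'));cv2.imwrite('pics/s6c.png',cv2.resize(cv2.imread('pics/s6.png')[100:250,200:400],(600,450)))
E
```

```text
[0.39077077 0.31443785 0.13435951] [ 3.14147620e+00  2.71543065e-04 -1.57084605e+00] [-0.17977894 -0.00650042 -1.1502361 ] [-0.08062589  0.13173016 -0.0016445 ]
```

View pics/s6c.png

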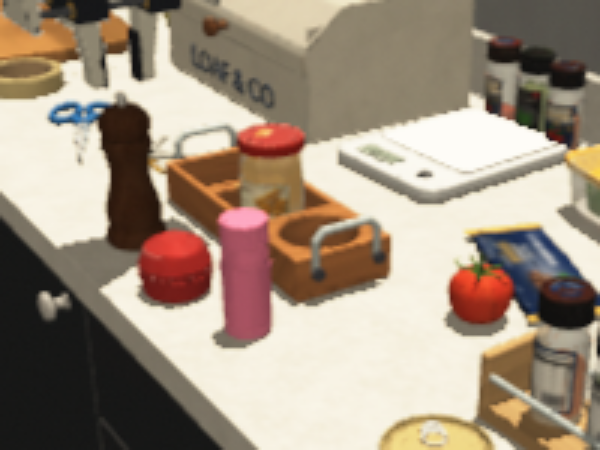

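The grasp slipped off: force is 0 and the opening reached the commanded 30 mm. The mill still stands. Checking where the gripper is relative to it.

```bash
python3 - <<'E'
from h import *
import pickle
S=pickle.load(open('F0.pkl','rb'))['side']
for p in((.391,.314,.148),(.391,.314,.134),(.391,.314,0.),(.391,.314,.12)): print(p,proj(S,p))
f=grab_frame('wrist');save('w11',f);pickle.dump(f,open('w11.pkl','wb'))
b=cv2.imread('pics/s6.png');T=grab_frame('top');save('t11',T)
t=cv2.resize(cv2.imread('pics/t11.png')[170:270,180:280],(300,300),interpolation=cv2.INTER_CUBIC)
cv2.imwrite('pics/m9.png',np.hstack([cv2.imread('pics/w11.png')[:300,100:550],t]))
for p in((.391,.314,.148),(.391,.314,0)): print(proj(T,p))
E
```

```text
(0.391, 0.314, 0.148) [240.0912452  130.83203274]
(0.391, 0.314, 0.134) [240.54767585 135.6361668 ]
(0.391, 0.314, 0.0) [244.65720323 178.89075606]
(0.391, 0.314, 0.12) [240.99872497 140.38365781]
[205.5908707  227.83506019]
[217.85061871 230.41224407]
```

View pics/m9.png

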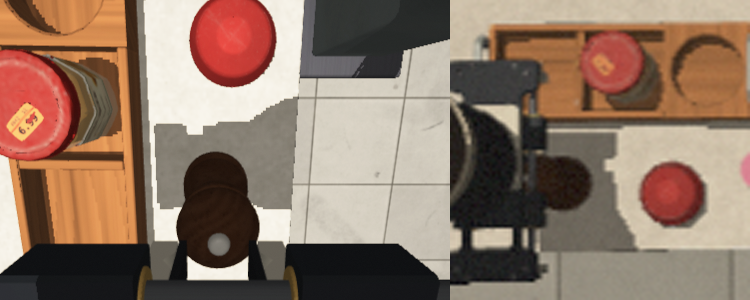

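```bash
python3 - <<'E'
from h import *
import pickle
f=pickle.load(open('w11.pkl','rb'));g=pickle.load(open('w10.pkl','rb'));h5=pickle.load(open('w5.pkl','rb'))
print(f['xyz'],f['rotation'],g['xyz'],g['rotation'])
S=pickle.load(open('F0.pkl','rb'))['side'];s6=cv2.imread('pics/s6.png')
print('knob now',onz(f,318,244,.147),'foot-ish shoulder lower circle',onz(f,316,180,.0))
print('tcp pix',proj(f,(.391,.3144,.134)))
# side view knob before/after
for im in(S['img'],s6[:,:,::-1]):
    w=im.astype(int)[120:150,228:252];print(np.argwhere((w.sum(2)<200)).min(0)+[120,228])
    m=im.astype(int)[120:195,215:262].sum(2)<170;y,x=np.nonzero(m);print(x.mean()+215,y.mean()+120,y.min()+120,y.max()+120)
E
```

```text
[0.39175487 0.23836988 0.31677182] [ 2.85458168e+00 -2.93948232e-04  3.14080285e+00] [0.39294391 0.23125559 0.45780129] [ 2.85438103e+00  1.47010869e-04 -3.14133166e+00]
knob now [0.39136747 0.31265885 0.147     ] foot-ish shoulder lower circle [0.39288113 0.31249966 0.        ]
tcp pix [318.59795153 237.53398168]
[135 232]
241.98885793871867 161.38857938718664 135 194
[120 232]
242.02983138780803 159.61867704280155 120 194
```

I've now viewed 16 pictures, over the 14 allowed, so I'll look at no more and work from numbers only. Next is the mill's silhouette by row in the side view, before and after.

```bash
python3 - <<'E'
from h import *
import pickle
S=pickle.load(open('F0.pkl','rb'))['side']
A=S['img'].astype(int);B=cv2.imread('pics/s6.png')[:,:,::-1].astype(int);C=grab_frame('side')['img'].astype(int)
for r in range(128,188,3):
    o=[]
    for im in(A,B,C):
        x=np.flatnonzero((im[r,222:262].sum(1)<190)&(im[r,222:262,0]>=im[r,222:262,2]+4))+222
        o.append((int(x.min()),int(x.max())) if len(x) else None)
    print(r,o)
for z in(.148,.139,.124,.109,.08,.03,0): print(z,proj(S,(.391,.314,z)))
s=arm.get_state();print(s['eef_pos'],s['force'],s['width'],s['t'])
f=pickle.load(open('w11.pkl','rb'));im=f['img'].astype(int)
for r in range(146,285,6):
    x=np.flatnonzero((im[r,270:370].sum(1)<170)&(im[r,270:370,0]>=im[r,270:370,2]+5))+270; print(r,(x.min(),x.max(),len(x)) if len(x) else None,end=' ')
E
```

```text
128 [None, None, None]
131 [None, None, None]
134 [None, None, None]
137 [(235, 247), (235, 247), (235, 247)]
140 [(233, 249), (233, 249), (233, 249)]
143 [(234, 249), (234, 248), (234, 249)]
146 [(234, 249), (234, 249), (234, 249)]
149 [(234, 249), (234, 249), (234, 249)]
152 [(236, 249), (236, 248), (236, 249)]
155 [(237, 248), (237, 248), (237, 249)]
158 [(237, 258), (237, 258), (237, 258)]
161 [(237, 260), (237, 261), (237, 261)]
164 [(237, 261), (237, 261), (237, 261)]
167 [(236, 261), (236, 261), (236, 261)]
170 [(236, 252), (236, 252), (236, 253)]
173 [(237, 253), (237, 253), (237, 253)]
176 [(236, 254), (236, 254), (236, 254)]
179 [(236, 249), (236, 249), (236, 249)]
182 [(238, 246), (238, 246), (238, 246)]
185 [None, None, None]
0.148 [240.0912452  130.83203274]
0.139 [240.38528766 133.92695947]
0.124 [240.87039737 139.0329532 ]
0.109 [241.3494071  144.07474204]
0.08 [242.25861839 153.64459211]
0.03 [243.77598023 169.6154951 ]
0 [244.65720323 178.89075606]
[0.39077421 0.31424854 0.13399097] [ 0.1701011  -0.0730201   0.79190932] 0.029943874341477123 22.85
146 None 152 (np.int
[... 153 characters left out ...]
int64(285), np.int64(345), 61) 182 (np.int64(284), np.int64(346), 63) 188 (np.int64(284), np.int64(346), 63) 194 (np.int64(285), np.int64(346), 62) 200 (np.int64(285), np.int64(348), 64) 206 (np.int64(283), np.int64(352), 70) 212 (np.int64(280), np.int64(355), 76) 218 (np.int64(278), np.int64(357), 80) 224 (np.int64(277), np.int64(358), 82) 230 (np.int64(277), np.int64(358), 82) 236 (np.int64(278), np.int64(357), 64) 242 (np.int64(286), np.int64(348), 41) 248 (np.int64(287), np.int64(348), 42) 254 (np.int64(287), np.int64(348), 50) 260 (np.int64(294), np.int64(361), 49) 266 (np.int64(272), np.int64(348), 23) 272 (np.int64(364), np.int64(364), 1) 278 (np.int64(366), np.int64(366), 1) 284 None
```

The mill has not moved by a pixel. Its 17 px full-width head band sits at rows 139–150, about z .094–.128, which is lower than the text says. The pads closed on the dome above the equator and slipped, so I'll regrasp lower with the grasp point at about .111. The gripper body then still clears the knob.

>>> {"op": "jog_arm", "data": {
  "deltas": [
    [[0,0,0,0],[0,0,0,0],[0,0,0,0],[0,0,0,0],[0,0,0,0],[0.01,0,0.3,0],[0.01,0,0.6,0],[0.01,0,0.7,0]]
  ],
  "grip": 80
}}

```text
t: 23.85
eef_pos: [0.3906, 0.3133, 0.0915]
ee_rot: [3.141, -0.001, -1.571]
force: [0.4, 0.3, 0.7]
width: 0.0798
gripper_force: 0.0
```

>>> {"op": "jog_arm", "data": {
  "deltas": [
    [[0,0,0,0],[0,0,0,0],[0,0,0,0],[0,0,0,0],[0,0,0,0],[0,0,0,0]]
  ],
  "grip": 40,
  "squeeze": 30
}}

```text
t: 24.6
eef_pos: [0.3911, 0.3141, 0.0928]
ee_rot: [-3.141, 0.0, -1.571]
force: [-2.5, 0.1, 4.8]
width: 0.0475
gripper_force: 30.0
```

>>> {"op": "jog_arm", "data": {
  "deltas": [
    [[0,0,-0.1,0],[0,0,-0.2,0],[0,0,-0.3,0],[0,0,-0.3,0],[0,0,-0.3,0]]
  ],
  "squeeze": 45
}}

```text
t: 25.22
eef_pos: [0.3908, 0.3138, 0.1103]
ee_rot: [3.141, -0.0, -1.571]
force: [0.2, -0.4, -1.1]
width: 0.0472
gripper_force: 45.0
```

```bash
python3 - <<'E'
from h import *
im=grab_frame('side')['img'].astype(int)
for r in range(125,188,4):
    x=np.flatnonzero((im[r,222:262].sum(1)<190)&(im[r,222:262,0]>=im[r,222:262,2]+4))+222
    print(r,(int(x.min()),int(x.max())) if len(x) else None,end=' ')
s=arm.get_state();print(s['eef_pos'],s['force'],s['moment'],s['width'])
E
```

```text
125 (247, 247) 129 (237, 250) 133 (233, 250) 137 (233, 248) 141 (234, 249) 145 (235, 248) 149 (236, 248) 153 (237, 249) 157 (236, 257) 161 (236, 261) 165 (236, 261) 169 (236, 261) 173 (236, 254) 177 (239, 248) 181 None 185 None [0.39079302 0.313738   0.11016486] [-0.25138659  0.9169543  -1.27890159] [ 0.03385777  0.06943415 -0.02064879] 0.0465257900382943
```

>>> {"op": "jog_arm", "data": {
  "deltas": [
    [[0,0,-0.8,0],[0,0,-1.7,0],[0,-0.2,-2.5,0],[0.6,-0.7,-2.5,0],[1.3,-1.2,-2.5,0],[2,-1.6,-2.5,0],[2.63,-1.94,-2.5,0],[2.63,-1.94,-2.5,0]]
  ]
}}

```text
t: 26.28
eef_pos: [0.508, 0.1537, 0.2598]
ee_rot: [3.141, -0.001, -1.574]
force: [0.9, 0.9, -0.5]
width: 0.0465
gripper_force: 45.0
```

```bash
python3 snap.py w12; python3 - <<'E'
from h import *
import pickle
np.set_printoptions(precision=4,suppress=True)
f=pickle.load(open('w12.pkl','rb'));g=pickle.load(open('w10.pkl','rb'))
for nm,F in(('w10',g),('w12',f)):
    h=cv2.cvtColor(F['img'],cv2.COLOR_RGB2HSV).astype(int);m=(h[...,0]>4)&(h[...,0]<20)&(h[...,1]>110)&(h[...,2]>45)
    for y in(.118,.125,.132,.19,.30,.33,.36):
        v=int(proj(F,(.507,y,.042))[1]); 
        if not 0<=v<235: continue
        u0,u1=[int(proj(F,(x,y,.042))[0]) for x in(.58,.435)]
        c=np.flatnonzero(m[v,max(u0,0):u1])+max(u0,0)
        if len(c):
            a,b=onz(F,c[0]-.5,v,.042),onz(F,c[-1]+.5,v,.042);print(nm,a[1],a[0],b[0],(a[0]+b[0])/2,c[0])
    # -y / +y ends
    for x in(.49,.5,.515,.525):
        u=int(proj(F,(x,.25,.042))[0]);r=np.flatnonzero(m[:236,u]);r=r[(r>3)]
        if len(r): print(nm,'ends',onz(F,u,r[0]-.5,.042)[1],onz(F,u,r[-1]+.5,.042)[1],r[0],r[-1])
E
```

```text
26.325 [0.50759004 0.15487866 0.25983962] [ 3.14075617e+00 -4.16968849e-04 -1.57337915e+00]
w10 0.13264086001315276 0.556346659510875 0.45118346978477203 0.5037650646478236 164
w10 0.18999316591741117 0.5568339673203953 0.45704248452933616 0.5069382259248657 170
w10 0.2992304632732721 0.5579272972465581 0.4537507351026679 0.505839016174613 180
w10 0.32995116560968707 0.5576859402994788 0.45867465283073533 0.5081802965651071 183
w10 0.3593662299691368 0.5584020112891597 0.45994979213259807 0.5091759017108789 185
w10 ends 0.13594819986023435 0.38520136415510564 4 223
w10 ends 0.1359503782685803 0.385204961324393 4 223
w10 ends 0.13595352488447732 0.38386315203447763 4 222
w10 ends 0.13595546127880132 0.38521335483220964 4 223
w12 0.11776300226339251 0.555990128416105 0.4574358856741744 0.5067130070451397 276
w12 0.12450556341907723 0.5562461111895802 0.4572171250032885 0.5067316180964343 276
w12 0.13131339147001195 0.5565045718346648 0.45699624631308416 0.5067504090738745 276
w12 0.18948405310498284 0.5575222468247052 0.45868237235627946 0.5081023095904923 277
w12 ends 0.11636020328975398 0.1541866699373182 133 165
w12 ends 0.11520645293847764 0.15062329542613107 132 162
w12 ends 0.11514859766378889 0.20528721666980204 132 207
w12 ends 0.11511002934950887 0.15052266839611245 132 162
```

>>> {"op": "jog_arm", "data": {
  "deltas": [
    [[-0.02,0,0.5,0],[-0.02,0,1.1,0],[-0.02,0,1.6,0],[-0.02,0,2,0],[-0.02,0,2.3,0],[-0.02,0,2.5,0],[-0.02,0,2.58,0],[-0.02,0,2.58,0]]
  ]
}}

```text
t: 27.32
eef_pos: [0.5074, 0.1576, 0.1057]
ee_rot: [-3.141, 0.0, -1.57]
force: [0.6, -0.3, -1.4]
width: 0.0468
gripper_force: 45.0
```

>>> {"op": "jog_arm", "data": {
  "deltas": [
    [[0,0,0.02,0],[0,0,0.04,0],[0,0,0.04,0]]
  ]
}}

```text
t: 27.7
eef_pos: [0.5074, 0.1573, 0.1033]
ee_rot: [-3.141, 0.0, -1.571]
force: [-0.1, -0.1, -1.8]
width: 0.0466
gripper_force: 45.0
```

>>> {"op": "jog_arm", "data": {
  "deltas": [
    [[0,0,0.015,0],[0,0,0.03,0],[0,0,0.03,0]]
  ]
}}

```text
t: 28.08
eef_pos: [0.5073, 0.1573, 0.1012]
ee_rot: [3.141, -0.0, -1.571]
force: [0.2, -0.5, -0.9]
width: 0.0469
gripper_force: 45.0
```

>>> {"op": "jog_arm", "data": {
  "deltas": [
    [[0,0,0.01,0],[0,0,0.02,0],[0,0,0.02,0]]
  ]
}}

```text
t: 28.45
eef_pos: [0.5076, 0.1573, 0.1008]
ee_rot: [-3.141, 0.0, -1.57]
force: [-1.5, 0.2, 5.0]
width: 0.0467
gripper_force: 45.0
```

Contact with the well floor, at the expected height. Releasing and rising straight up.

>>> {"op": "jog_arm", "data": {
  "deltas": [
    [[0,0,0,0],[0,0,0,0],[0,0,0,0],[0,0,0,0],[0,0,-0.5,0],[0,0,-1.3,0],[0,0,-2.2,0],[0,0,-3,0]]
  ],
  "grip": 84
}}

```text
t: 29.45
eef_pos: [0.5073, 0.1572, 0.2822]
ee_rot: [-3.141, 0.0, -1.571]
force: [0.4, 0.8, -0.3]
width: 0.0839
gripper_force: 0.0
```

```bash
python3 snap.py w13; python3 - <<'E'
from h import *
import pickle
f=pickle.load(open('w13.pkl','rb'))
S=grab_frame('side');im=S['img'].astype(int)
print(proj(S,(.507,.157,.156)),proj(S,(.507,.157,.118)),proj(S,(.507,.157,.05)))
u0=int(proj(S,(.507,.157,.1))[0])
for r in range(int(proj(S,(.507,.157,.16))[1]),int(proj(S,(.507,.157,.03))[1]),4):
    x=np.flatnonzero((im[r,u0-22:u0+22].sum(1)<190)&(im[r,u0-22:u0+22,0]>=im[r,u0-22:u0+22,2]+4))+u0-22
    print(r,(int(x.min()),int(x.max())) if len(x) else None,end=' ')
u,v=map(int,proj(f,(.507,.157,.156)));w=f['img'].astype(int)[v-30:v+30,u-30:u+30];m=(w[...,2]>60)&(w.max(2)-w.min(2)<30);y,x=np.nonzero(m);print('\nknob',u,v,m.sum(),x.mean()+u-30,y.mean()+v-30,onz(f,x.mean()+u-30,y.mean()+v-30,.155))
E
```

```text
29.5 [0.5100781  0.15785879 0.28914533] [-3.13224381  0.00343643 -1.56992225]
[305.31485504 136.5222523 ] [305.51265454 150.07135502] [305.85046786 173.21128957]
135 None 139 None 143 (298, 312) 147 (297, 314) 151 (283, 313) 155 (298, 314) 159 (299, 312) 163 (300, 312) 167 (300, 312) 171 (299, 314) 175 (297, 306) 
knob 318 183 110 318.1909090909091 183.72727272727272 [0.50761335 0.15741265 0.155     ]
```

The mill is upright in the well: silhouette centred at column 305.5 from head to foot, knob at (.5076, .1574). Jam next.

>>> {"op": "jog_arm", "data": {
  "deltas": [
    [[0.9,0.1,0,0],[1.9,0.3,0,0],[2.9,0.6,0,0],[3.9,0.9,0,0],[4.9,1.2,0,0],[5.9,1.5,0,0],[6.9,1.8,0,0],[7.9,1.9,0,0]]
  ],
  "grip": 87.6
}}

```text
t: 30.55
eef_pos: [0.3922, -0.3185, 0.2803]
ee_rot: [-3.141, -0.0, -1.571]
force: [2.5, 1.1, 0.4]
width: 0.0876
gripper_force: 0.0
```

>>> {"op": "jog_arm", "data": {
  "deltas": [
    [[0.07,0,0.5,0],[0.07,0,1.2,0],[0.07,0,1.2,0],[0.07,0,1.2,0]]
  ]
}}

```text
t: 31.05
eef_pos: [0.3941, -0.3213, 0.2095]
ee_rot: [-3.141, -0.001, -1.57]
force: [0.2, -0.4, 0.8]
width: 0.0877
gripper_force: 0.0
```

```bash
python3 snap.py w14; python3 - <<'E'
from h import *
import pickle;from meas import red
np.set_printoptions(precision=4,suppress=True)
f=pickle.load(open('w14.pkl','rb'));u,v=proj(f,(.393,-.3205,.083));e=red(f,(float(u),float(v)));print(u,v,e,onz(f,*e[0],.083))
g=pickle.load(open('w1.pkl','rb'));print(tri(f,e[0],g,red(g,(369.,146.))[0]))
# jar body below lid: facet hint
E
```

```text
31.1 [ 0.39448059 -0.32124511  0.20996385] [-3.13954012e+00 -1.36545012e-03 -1.56980481e+00]
319.6987916853032 184.77195536806622 ((319.4845886230469, 183.6121063232422), (67.35009002685547, 69.1070785522461), 1.8079348802566528) [ 0.3932 -0.3216  0.083 ]
(array([ 0.3932, -0.3208,  0.0795]), np.float64(0.00011631677219653582))
```

>>> {"op": "jog_arm", "data": {
  "deltas": [
    [[0,0,0.7,0],[0,0,1.4,0],[0,0,2,0],[0,0,2.5,0],[0,0,2.76,0],[0,0,2.76,0],[0,0,2.76,0]]
  ]
}}

```text
t: 31.98
eef_pos: [0.3948, -0.3213, 0.0441]
ee_rot: [-3.139, -0.001, -1.57]
force: [0.2, -0.2, -0.4]
width: 0.0878
gripper_force: 0.0
```

>>> {"op": "jog_arm", "data": {
  "deltas": [
    [[0,0,0,0],[0,0,0,0],[0,0,0,0],[0,0,0,0],[0,0,0,0],[0,0,0,0]]
  ],
  "grip": 50,
  "squeeze": 35
}}

```text
t: 32.72
eef_pos: [0.3933, -0.3211, 0.0429]
ee_rot: [3.141, -0.0, -1.571]
force: [-2.9, 0.2, 5.5]
width: 0.0639
gripper_force: 35.0
```

>>> {"op": "jog_arm", "data": {
  "deltas": [
    [[0,0,-0.1,0],[0,0,-0.2,0],[0,0,-0.3,0],[0,0,-0.3,0],[0,0,-0.3,0]]
  ]
}}

```text
t: 33.35
eef_pos: [0.3933, -0.3208, 0.0605]
ee_rot: [3.142, 0.0, -1.571]
force: [-0.3, 0.0, -3.5]
width: 0.0643
gripper_force: 35.0
```

```bash
python3 - <<'E'
from h import *
from meas import red
import pickle
s=arm.get_state();print(s['eef_pos'],s['ee_rot'],s['force'],s['moment'],s['width'])
S=grab_frame('side');save('s7',S);S0=pickle.load(open('F0.pkl','rb'))['side']
for f in(S0,S):
    u,v=proj(f,(.393,-.321,.08 if f is S0 else .098)); print(u,v,red(f,(float(u),float(v))))
E
```

```text
[ 0.3933 -0.3208  0.0605] [ 3.1416  0.0001 -1.5708] [-0.2752  0.0192 -3.522 ] [ 0.0408  0.0873 -0.001 ] 0.06434713986472604
396.7280733639001 271.50599513045887 ((396.46697998046875, 273.0860290527344), (29.461545944213867, 38.17230224609375), 95.96524810791016)
397.73858827364876 263.0149553775217 ((402.1903991699219, 266.7727355957031), (24.393165588378906, 31.75486183166504), 65.69938659667969)
```

>>> {"op": "jog_arm", "data": {
  "deltas": [
    [[0,0,-0.8,0],[0,0,-1.7,0],[0,0,-2.7,0],[-0.6,-0.1,-3.4,0],[-1.5,-0.3,-3.6,0],[-2.4,-0.5,-3.6,0],[-3.4,-0.7,-3.6,0],[-4.4,-0.9,-3.6,0]]
  ]
}}

```text
t: 34.4
eef_pos: [0.4471, -0.0551, 0.2765]
ee_rot: [-3.141, 0.0, -1.571]
force: [0.8, 0.3, -4.2]
width: 0.064
gripper_force: 35.0
```

>>> {"op": "jog_arm", "data": {
  "deltas": [
    [[-1,-0.15,0,0],[-2,-0.3,0,0],[-3,-0.45,0,0],[-4,-0.65,0,0],[-5,-0.85,0,0],[-6,-1,0,0],[-6.55,-1.03,0,0],[-6.55,-1.03,0,0]]
  ]
}}

```text
t: 35.4
eef_pos: [0.5086, 0.3382, 0.2746]
ee_rot: [3.14, -0.002, -1.568]
force: [-0.8, -0.3, -4.3]
width: 0.0643
gripper_force: 35.0
```

```bash
python3 snap.py w15; python3 - <<'E'
from h import *
import pickle
np.set_printoptions(precision=4,suppress=True)
F=pickle.load(open('w15.pkl','rb'))
h=cv2.cvtColor(F['img'],cv2.COLOR_RGB2HSV).astype(int);m=(h[...,0]>4)&(h[...,0]<20)&(h[...,1]>110)&(h[...,2]>45)
for y in(.29,.30,.31,.32,.33):
    v=int(proj(F,(.508,y,.042))[1]);u0,u1=[int(proj(F,(x,y,.042))[0]) for x in(.58,.435)]
    c=np.flatnonzero(m[v,u0:u1])+u0
    if len(c): a,b=onz(F,c[0]-.5,v,.042),onz(F,c[-1]+.5,v,.042);print(v,a[1],a[0],b[0],(a[0]+b[0])/2)
s=arm.get_state();print(s['force'],s['width'])
E
```

```text
35.45 [0.50858772 0.33682966 0.27510748] [ 3.13980086e+00 -1.79268656e-03 -1.56924713e+00]
122 0.2900078697493378 0.5578150196004846 0.4600594094902296 0.5089372145453571
130 0.2991698215251054 0.5581089910089714 0.4597325553217154 0.5089207731653433
139 0.30961708307284574 0.5584442030104296 0.4605399780491008 0.5094920905297652
147 0.31903054479663506 0.5587462443952138 0.4602117478074205 0.5094789961013172
156 0.3297665826257381 0.5590907221047055 0.4610337882750739 0.5100622551898897
[ 0.3437 -1.3468 -3.4338] 0.0639429840240248
```

>>> {"op": "jog_arm", "data": {
  "deltas": [
    [[0,-0.01,0.6,0],[0,-0.01,1.3,0],[0,-0.01,2,0],[0,-0.01,2.6,0],[0,-0.01,3.1,0],[0,-0.01,3.4,0],[0,-0.01,3.6,0],[0,-0.01,3.68,0]]
  ]
}}

```text
t: 36.45
eef_pos: [0.5098, 0.3355, 0.0555]
ee_rot: [3.141, -0.0, -1.571]
force: [0.7, 0.1, -3.6]
width: 0.0642
gripper_force: 35.0
```

>>> {"op": "jog_arm", "data": {
  "deltas": [
    [[0,0,0.02,0],[0,0,0.04,0],[0,0,0.04,0]]
  ]
}}

```text
t: 36.83
eef_pos: [0.5099, 0.3363, 0.0538]
ee_rot: [-3.141, 0.001, -1.571]
force: [-0.4, 0.8, -4.0]
width: 0.0639
gripper_force: 35.0
```

>>> {"op": "jog_arm", "data": {
  "deltas": [
    [[0,0,0.015,0],[0,0,0.03,0],[0,0,0.035,0],[0,0,0.035,0]]
  ]
}}

```text
t: 37.33
eef_pos: [0.5097, 0.3361, 0.0512]
ee_rot: [3.142, -0.0, -1.571]
force: [0.0, 0.5, -3.8]
width: 0.0642
gripper_force: 35.0
```

>>> {"op": "jog_arm", "data": {
  "deltas": [
    [[0,0,0.01,0],[0,0,0.02,0],[0,0,0.02,0]]
  ]
}}

```text
t: 37.7
eef_pos: [0.5098, 0.3362, 0.051]
ee_rot: [-3.141, 0.0, -1.57]
force: [-3.1, -1.9, 5.7]
width: 0.064
gripper_force: 35.0
```

Contact. Releasing, rising, and moving back to clear the view.

>>> {"op": "jog_arm", "data": {
  "deltas": [
    [[0,0,0,0],[0,0,0,0],[0,0,0,0],[0,0,0,0],[0,0,-0.4,0],[0,0,-1.2,0],[0,0,-2.1,0],[0,0,-3,0]]
  ],
  "grip": 84
}}

```text
t: 38.7
eef_pos: [0.5096, 0.3359, 0.2318]
ee_rot: [3.142, -0.0, -1.571]
force: [1.1, 1.3, 0.6]
width: 0.0842
gripper_force: 0.0
```

>>> {"op": "jog_arm", "data": {
  "deltas": [
    [[0,0.1,-0.6,0],[0,0.5,-1,0],[0,0.9,-1,0],[0,0.9,-1,0],[0,0.9,-1,0],[0,0.9,-1,0]]
  ]
}}

```text
t: 39.45
eef_pos: [0.4561, 0.336, 0.2896]
ee_rot: [3.141, -0.001, -1.571]
force: [1.0, 0.2, -0.1]
width: 0.084
gripper_force: 0.0
```

```bash
python3 snap.py w16; python3 - <<'E'
from h import *
from meas import red
import pickle
np.set_printoptions(precision=4,suppress=True)
f=pickle.load(open('w16.pkl','rb'));S=grab_frame('side');T=grab_frame('top');F0=pickle.load(open('F0.pkl','rb'))
for n,p in(('honey',(.508,.243,.103)),('jam',(.510,.336,.09))):
    for nm,c in(('w',f),('side',S)):
        u,v=proj(c,p)
        e=red(c,(float(u),float(v)));print(n,nm,np.array([u,v]),e,onz(c,*e[0],p[2]))
# unchanged things: image difference of rack jars, tin, timer
d=np.abs(S['img'].astype(int)-F0['side']['img']).sum(2)
for n,p,w in(('jarb',(.516,-.22,.07),10),('jarc',(.513,-.156,.07),10),('tin',(.375,-.19,.04),14),('timer',(.375,.19,.03),10)):
    u,v=map(int,proj(S,p));print(n,np.median(d[v-w:v+w,u-w:u+w]))
u,v=proj(S,(.5245,-.2863,.112));w=S['img'].astype(int)
for r in range(int(v)-4,int(v)+52,6):
    c=int(u);x=np.flatnonzero(w[r,c-22:c+22].sum(1)<200)+c-22;print(r,(x.min(),x.max()) if len(x) else None,end=' ')
print(u,v,proj(S,(.5245,-.2863,.012)));s=arm.get_state();print(s['force'],s['width'])
E
```

```text
39.5 [0.45614056 0.33602326 0.28951549] [ 3.14111308e+00 -8.26802394e-04 -1.57116375e+00]
honey w [266.2673  79.2568] ((265.7989501953125, 79.59876251220703), (62.059181213378906, 67.29290771484375), 161.30404663085938) [0.5085 0.2433 0.103 ]
honey side [289.9798 145.5724] ((282.47161865234375, 143.97459411621094), (12.29460334777832, 34.5369987487793), 103.28205108642578) [0.4963 0.2658 0.103 ]
jam w [269.6416 168.2576] ((269.6064453125, 167.79849243164062), (56.35535430908203, 58.08799743652344), 22.02568817138672) [0.51   0.3355 0.09  ]
jam side [275.4257 140.232 ] ((282.47161865234375, 143.97459411621094), (12.29460334777832, 34.5369987487793), 103.28205108642578) [0.5125 0.2964 0.09  ]
jarb 3.0
jarc 3.0
tin 4.0
timer 3.0
219 (np.int64(414), np.int64(437)) 225 (np.int64(427), np.int64(439)) 231 (np.int64(426), np.int64(446)) 237 (np.int64(436), np.int64(440)) 243 (np.int64(424), np.int64(424)) 249 (np.int64(442), np.int64(443)) 255 (np.int64(422), np.int64(424)) 261 None 267 (np.int64(433), np.int64(433)) 273 None 436.92282761348866 223.87427798759333 [429.8572 266.1432]
[-0.0101  0.5576 -0.3977] 0.08410137279624602
```

Both lids are over their compartments at the expected places and heights. The rack jars, tin and timer are unchanged, and the robot is clear of everything. Handing in.

```bash
python3 -c "
from station import arm; print(arm.job_done())"
```

```text
the job is handed in; nothing more can be done
None
```

I handed the job in at about 40 s: honey, jam and pepper mill are in the caddy and the spice jar is back in the rack, but I viewed 16 pictures against the 14 allowed, and the first mill grasp slipped off without moving the mill.

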